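# Turn the wide leaf of the glaze sample board

## Task

On the glaze sample board two hinged, tiled leaves stand ajar over the right-hand cover: push the wide one up with your fingers, over the spine, and press it down until it lies flat on the left-hand cover, then come away. Only push it, never pinch it between the fingers; leave the narrow leaf as it stands and do not move or lift anything else on the table.

Things in the scene. Friction and masses are not known exactly. Their poses are not given: they have to be found in the camera images.
- sample_board: grey glaze sample board fixed to the table, 260 mm along its spine (x axis, away from the robot at yaw 0), 260 mm across (y, to the left). Origin: centre of underside. Flat covers 12 mm thick left (+y) and right (-y) of a 6 mm steel rod along x, 16 mm above the table. Two tiled leaves turn on the rod, middles 62 mm either side of the origin along x; which is nearer the robot varies
- wide_leaf (a joint): angle of the wide leaf about the spine, rad: 0 = flat on the right cover, pi/2 = upright, pi = flat on the left cover (hard stop, lower face 12 mm above the table). Starts ajar at 0.6 to 0.95. Stiff hinge (0.16 N m): the leaf stays at any angle it is left at; about 2 to 4 N at its free edge moves it
- wide_leaf_edge (a point): middle of the wide leaf's free edge, at mid-thickness, 118 mm from the spine axis. The leaf is a rigid tiled panel 104 mm wide along the spine, 8 mm thick, about 0.17 kg, reaching from 8 to 118 mm from the spine axis
- wide_leaf_hinge (a point): point on the spine axis at the middle of the wide leaf's width
- wide_leaf_front: the 4 mm outer sheet of the wide leaf whose face looks up at the start; its origin lies 2 mm off the spine axis, and it turns with the leaf
- wide_leaf_back: the 4 mm sheet of the wide leaf whose face looks down at the right cover at the start (the face to push on); its origin lies 2 mm off the spine axis, and it turns with the leaf
- narrow_leaf (a joint): angle of the narrow leaf, same sense as the wide one, starts at 0.6 to 0.95; same build but only 56 mm wide along the spine. To be left as it is
- narrow_leaf_edge (a point): middle of the narrow leaf's free edge, 118 mm from the spine axis
- sponge: dense tan throwing sponge, block 60 x 90 x 28 mm, lying on the table by the right long side of the board; origin under its centre
- pinch_pot: small round terracotta pot, 60 mm across and 42 mm high, on the table by the left long side of the board; origin under its centre
- slip_jar: glass jar with steel lid, 60 mm across, 85 mm high, on the table beyond the far end of the board; origin under its centre
- wood_rib: flat wooden potter's rib 50 x 95 x 8 mm, lying on the table before the near end of the board; origin under its centre
- clay_bowl: grey clay bowl, 120 mm across the rim, 50 mm high, left on the table; origin under its centre
- spatula: wooden-handled spatula about 170 mm long, lying on the table far right
- water_cup: white cup, 72 mm across, 90 mm high, on the table at the right; origin under its centre

How it is judged:
By the outcome, as a careful person would: the job done as asked, in the order asked, and still so for the second after the job is handed in, with the robot touching nothing.
It also fails if it takes over 37 s, if anything falls off the work surface, if the arm or the gripper's body presses on something with over 40 N, if the wrist force passes 120 N, or if a joint passes its speed limit or range.

## Robot

A 6-joint arm with a two-finger parallel gripper is mounted at the origin on the work surface. World frame = base frame: x ahead of the robot, y to its left, z up, the work surface at z = 0. Lengths are in m, angles in rad, forces in N, time in s.
With the tool pointing down it reaches from about 0.3 to 0.875 m from the base axis. Payload 6.4 kg.
Tool frame: the origin (TCP) lies midway between the tips of the shut fingers; the grasp point (between the pads) lies 19 mm behind it (ctrl.pinch_z is the distance from the TCP to the grasp point, in m); z points along the fingers, y is the line along which they close (so a half turn about z gives the same grasp; the last joint's range is limited). The gripper opens to 85 mm and grips with 20 to 120 N. Pads are 22 mm wide; open, the fingers measure 114 mm over their backs; the gripper's body (76 mm by 85 mm) begins 54 mm behind the grasp point. The pads swing forward as they close: fully open they stand 13 mm farther back than shut.
Start: joints at [-1.42, 0.181, 1.607, -0, 1.354, -0.206], TCP at [0.201, -0.539, 0.231] pointing down, gripper open.
Joint ranges: [-2.99, 2.99], [-0.89, 2.07], [0.3, 2.58], [-1.14, 4.28], [0, 2.63], [-3.12, 3.12]. Speed limits (rad/s): [2.57, 2.57, 3.01, 3.14, 3.14, 3.14].

## Interface

Orientations are given as a unit quaternion [w, x, y, z].
In Python, from bench import ctrl gives the robot as it stands.
- The arm moves only by the tool apply_moves, never from a script. Its argument "moves" is a list of rows, each an object with "jaw": the opening, from 0 (shut) to 1 (fully open); "offset": the shift along the tool's x, y, z in mm, a list of three; "rot": the turn, a rotation vector about the tool's x, y, z in degrees, a list of three. In form: [{"jaw": jaw, "offset": [dx, dy, dz], "rot": [ax, ay, az]}, ...]. A call has exactly 5 rows; each row shifts and turns the commanded pose from where the row before left it, along the tool's axes as they then stand; what a row does not reach is not made up. A row lasts 1/8 s, in which the tool goes at most 62.5 mm and 10.7 degrees, less where a joint would pass 70% of its speed; a pose out of reach is approached as far as the arm can. A call is refused whole if a number of a shift passes 62.5 or a number of a turn 10.7, either way. A call with a gripper value outside its range is refused whole. The fingers move at their own pace and stop on an object; the grip force is fixed at half the most. Time passes only in rows, so rows that do not move let the fingers close, or fill a call up. It gives the time, the measured TCP pose, the force, the opening and the grip force at its end, in the units of the state.
- ctrl.get_obs(): the state, without advancing time (a new reading comes with each control period).
- ctrl.camera(name): name is "scene" or "top" or "wrist"; returns (picture, depth): 480x640x3 uint8, red, green, blue; 480x640 float32, m along the optical axis (not along the pixel's ray), 0 where there is no reading.
- ctrl.camera_params(name): a dict with "K" (3x3 intrinsics, pixels), "cam_to_world" (4x4, takes a point from camera to world coordinates); the wrist camera has in their place "mount" (4x4, takes a point from camera to tool coordinates, whose origin is the TCP and whose axes are the flange's). Camera axes: x right, y down, z forward; pixel columns grow to the right and rows downward; lengths in m; the calibration is good to about 2 mm. A picture is of the moment at which its call begins: read the wrist's pose just before it. camera_params takes no time and is no camera call.
- ctrl.hand_in(): hands the job in; it is judged then, once.
Trained networks look in the newest picture that a camera, given by its name, has taken for a name from the list of things; names that differ only in an ending like _2 or _b are one class to them, and where a whole thing is asked for, a point or a joint stands for the part that bears it (a point fixed in the world has none). Each returns a list of dicts, best first, with "score" (0 to 1); they miss things now and then, are a little off and sometimes report something else, mostly with a low value. They report only what shows in the picture. A call takes as long as a camera call.
- ctrl.outline_of(camera, target): "region" (480x640 bool, what is visible of it) and "position" ([column, row] in pixels, amid what is visible of it).
The state is a dict: "time_s": time; "q": joint angles; "dq": joint speeds; "joint_efforts": joint torques, N m; "eef_pos": TCP position; "eef_rot": TCP orientation; "wrist_force": force on the tool from outside, world axes, zero at the start; "torque": the same for the moment, N m; "opening": opening from 0.0 (shut) to 1.0 (fully open); "grasp_force": force on a finger pad.
Only numpy, scipy, OpenCV 4.12 (cv2) and the standard library are available. Lean on these libraries where they do the work, as an engineer would, in place of code of your own. Each camera call takes 0.05 s, during which the arm holds its last target. There are 200 camera calls.

## Working session

There is one attempt and no reset: what is moved stays moved. The work goes in short steps, Python scripts to look and compute and a tool call to move; the robot and the scene stay as the last step left them, time stands still between calls to the robot, and variables do not carry over. Pictures are saved under pics/ and viewed, at most 10 in all, crops included, and the job is handed in when it is done.

Besides the shell and the picture viewer there is one more tool, called after "Emit:" by a JSON object that holds its "api" and its "payload". apply_moves: Moves the arm, as the interface text tells. Its arguments: {"type":"object","properties":{"moves":{"type":"array"}},"required":["moves"]}

```bash
mkdir -p pics; ls; cat > h.py <<'E'
import numpy as np, cv2
from bench import ctrl
def pts(cam,mask,d,P):
    K=np.array(P["K"]);T=np.array(P["cam_to_world"])
    r,c=np.nonzero(mask&(d>0)); z=d[r,c]
    p=np.stack([(c-K[0,2])/K[0,0]*z,(r-K[1,2])/K[1,1]*z,z,np.ones_like(z)])
    return (T@p)[:3].T
E
python3 - <<'E'
from h import *
im={}
for c in ["scene","top"]:
    p,d=ctrl.camera(c); P=ctrl.camera_params(c); im[c]=p
    np.save(f"pics/{c}_d.npy",d)
    for n in ["sample_board","wide_leaf","wide_leaf_front","wide_leaf_back","narrow_leaf","sponge","pinch_pot","slip_jar","water_cup"]:
        o=ctrl.outline_of(c,n)
        for q in o[:1]:
            w=pts(c,q["region"],d,P)
            if len(w): print(c,n,round(q["score"],2),np.round(q["position"]),len(w),"med",np.round(np.median(w,0),3),"lo",np.round(np.percentile(w,2,0),3),"hi",np.round(np.percentile(w,98,0),3))
            np.save(f"pics/{c}_{n}.npy",w)
    cv2.imwrite(f"pics/{c}0.png",p[:,:,::-1])
print(ctrl.get_obs())
E
```

```text
pics
scene sample_board 0.71 [315. 250.] 6623 med [ 0.604 -0.049  0.013] lo [ 0.461 -0.177  0.007] hi [0.718 0.078 0.017]
scene wide_leaf 0.69 [310. 254.] 681 med [ 0.663 -0.084  0.074] lo [ 0.598 -0.12   0.012] hi [ 0.703 -0.038  0.111]
scene wide_leaf_front 0.86 [309. 256.] 482 med [ 0.661 -0.082  0.072] lo [ 0.602 -0.116  0.024] hi [ 0.702 -0.043  0.111]
scene wide_leaf_back 0.66 [308. 252.] 657 med [ 0.659 -0.085  0.075] lo [ 0.582 -0.121  0.013] hi [ 0.703 -0.041  0.111]
scene narrow_leaf 0.84 [281. 225.] 525 med [ 0.529 -0.11   0.062] lo [ 0.426 -0.15   0.007] hi [ 0.598 -0.052  0.091]
scene sponge 0.98 [227. 286.] 1047 med [ 0.638 -0.272  0.027] lo [ 0.598 -0.314  0.001] hi [ 0.657 -0.227  0.031]
scene pinch_pot 0.69 [377. 224.] 455 med [0.583 0.137 0.039] lo [0.547 0.116 0.002] hi [0.599 0.167 0.046]
scene slip_jar 0.97 [346. 292.] 1047 med [ 0.788 -0.051  0.061] lo [ 0.75  -0.073  0.007] hi [ 0.8   -0.021  0.088]
scene water_cup 0.56 [141. 290.] 1407 med [ 0.637 -0.459  0.063] lo [ 0.586 -0.49   0.009] hi [ 0.653 -0.428  0.091]
top sample_board 0.9 [330. 251.] 7057 med [ 0.5
[... 859 characters left out ...]
423  0.092]
{'time_s': 1.0, 'q': array([-1.42028667e+00,  1.80800731e-01,  1.60698953e+00,  6.08362229e-06,
        1.35380203e+00, -2.06302392e-01]), 'dq': array([-0.00100735,  0.00040725, -0.00031192, -0.00132586,  0.00027527,
        0.00030499]), 'joint_efforts': array([ 5.82417961e-04, -4.44848049e+01, -3.51686025e+01, -1.72253935e-04,
        5.75107479e-04,  6.80991519e-06]), 'eef_pos': array([ 0.20086093, -0.53879653,  0.23129311]), 'eef_rot': array([2.64606289e-07, 9.84127927e-01, 1.77460482e-01, 2.96425040e-06]), 'wrist_force': array([ 0.84931851, -0.53462278, -0.21779892]), 'torque': array([-0.00521147,  0.01807101,  0.00393767]), 'grasp_force': 0.0, 'opening': 0.9981018773646521}
```

```bash
python3 - <<'E'
from h import *
for n in ["top_wide_leaf_front","scene_wide_leaf_front","top_narrow_leaf","scene_narrow_leaf"]:
    w=np.load(f"pics/{n}.npy"); w=w[w[:,2]>.028]
    for _ in range(4):
        c=w.mean(0); u,s,v=np.linalg.svd(w-c,full_matrices=False); n_=v[2]*np.sign(v[2][2]); r=(w-c)@n_
        k=abs(r)<max(.003,1.5*r.std()); w=w[k]
    h=np.cross(n_,[0,0,1]);h/=np.linalg.norm(h);h*=np.sign(h[0])
    # line on plane shifted 4mm down at z=.016
    p=c-n_*.004; d=np.cross(h,n_); d*=np.sign(d[2]); t=(.016-p[2])/d[2]; q=p+t*d
    L=((w-q)@d); X=(w-q)@h
    print(n,len(w),"angle",round(np.arccos(n_[2]),3),"yaw",round(np.arctan2(h[1],h[0]),3),"hinge",q.round(4),"d",d.round(3),"L",np.percentile(L,[1,99]).round(3),"mid",(q+h*np.mean(np.percentile(X,[1,99]))).round(4),np.ptp(np.percentile(X,[1,99])).round(3))
w=np.load("pics/top_sample_board.npy"); w=w[(w[:,2]<.016)&(w[:,2]>.008)]
print(cv2.minAreaRect(w[:,:2].astype(np.float32)*1000))
a=cv2.imread("pics/top0.png")[130:330,220:480]; b=cv2.imread("pics/scene0.png")[150:350,180:440]
cv2.imwrite("pics/c.png",np.hstack([cv2.resize(a,(400,308)),cv2.resize(b,(400,308))]))
E
```

```text
top_wide_leaf_front 1120 angle 0.887 yaw 0.08 hinge [ 0.6449 -0.0415  0.016 ] d [ 0.051 -0.63   0.775] L [0.014 0.119] mid [ 0.6453 -0.0415  0.016 ] 0.102
scene_wide_leaf_front 446 angle 0.886 yaw 0.069 hinge [ 0.6559 -0.0415  0.016 ] d [ 0.044 -0.631  0.774] L [0.015 0.121] mid [ 0.6494 -0.0419  0.016 ] 0.101
top_narrow_leaf 714 angle 0.624 yaw 0.09 hinge [ 0.522  -0.0505  0.016 ] d [ 0.073 -0.808  0.584] L [0.016 0.119] mid [ 0.5217 -0.0505  0.016 ] 0.055
scene_narrow_leaf 364 angle 0.626 yaw 0.066 hinge [ 0.5247 -0.051   0.016 ] d [ 0.053 -0.809  0.586] L [0.017 0.122] mid [ 0.5234 -0.0511  0.016 ] 0.057
((583.7484130859375, -46.93060302734375), (259.5737609863281, 260.0317077636719), 4.604776859283447)
```

View pics/c.png

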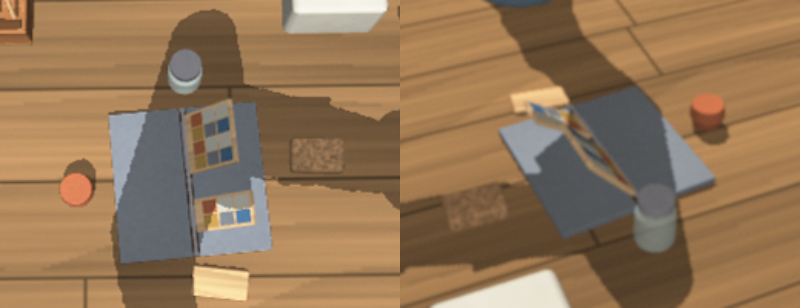

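Emit:
{"api": "apply_moves", "payload": {"moves": [{"jaw":0,"offset":[0,0,0],"rot":[0,0,8]},{"jaw":0,"offset":[0,0,0],"rot":[0,0,8]},{"jaw":0,"offset":[45,-32,0],"rot":[0,0,0]},{"jaw":0,"offset":[45,-32,0],"rot":[0,0,0]},{"jaw":0,"offset":[45,-32,0],"rot":[0,0,0]}]}}

```text
time_s: 1.62
eef_pos: [0.329, -0.4316, 0.2314]
eef_rot: [0.0, 0.999, 0.038, 0.0]
wrist_force: [-0.3, -0.7, -0.4]
opening: -0.003
grasp_force: 0.0
```

Emit:
{"api": "apply_moves", "payload": {"moves": [{"jaw":0,"offset":[45,-32,0],"rot":[0,0,0]},{"jaw":0,"offset":[45,-32,0],"rot":[0,0,0]},{"jaw":0,"offset":[45,-32,0],"rot":[0,0,0]},{"jaw":0,"offset":[45,-32,0],"rot":[0,0,0]},{"jaw":0,"offset":[0,0,0],"rot":[0,0,0]}]}}

```text
time_s: 2.25
eef_pos: [0.4998, -0.2882, 0.2313]
eef_rot: [-0.0, 0.999, 0.041, 0.0]
wrist_force: [-0.6, -0.3, -0.4]
opening: 0.004
grasp_force: 0.0
```

```bash
cat >> h.py <<'E'
H=np.array([.646,-.042,.016]);Y=.08
B=np.array([[np.cos(Y),np.sin(Y),0],[-np.sin(Y),np.cos(Y),0],[0,0,1]])
def st():
    from scipy.spatial.transform import Rotation as R
    o=ctrl.get_obs(); q=o["eef_rot"]; M=R.from_quat([q[1],q[2],q[3],q[0]]).as_matrix()
    print("t",round(o["time_s"],2),"board-frame mm",(B@(o["eef_pos"]-H)*1000).round(1),"F",(B@o["wrist_force"]).round(1),"open",round(o["opening"],2),"toolx yaw",np.arctan2(M[1,0],M[0,0]).round(3),"toolz",M[:,2].round(3))
E
python3 -c "from h import *;st()"
```

```text
t 2.25 board-frame mm [-165.4 -233.7  215.3] F [-0.6 -0.3 -0.4] open 0.0 toolx yaw 0.083 toolz [ 0.001  0.001 -1.   ]
```

Emit:
{"api": "apply_moves", "payload": {"moves": [{"jaw":0,"offset":[55,-39,0],"rot":[0,0,0]},{"jaw":0,"offset":[55,-39,10],"rot":[0,0,0]},{"jaw":0,"offset":[55,-40,35],"rot":[0,0,0]},{"jaw":0,"offset":[0,0,60],"rot":[0,0,0]},{"jaw":0,"offset":[0,0,0],"rot":[0,0,0]}]}}

```text
time_s: 2.88
eef_pos: [0.6311, -0.174, 0.1275]
eef_rot: [-0.003, 0.999, 0.039, -0.005]
wrist_force: [-0.1, -0.1, -0.3]
opening: 0.0
grasp_force: 0.0
```

```bash
python3 - <<'E'
from h import *
st()
a=ctrl.camera("scene")[0][150:350,180:440]; b=ctrl.camera("top")[0][130:330,220:480]
cv2.imwrite("pics/d.png",np.hstack([cv2.resize(b,(400,308)),cv2.resize(a,(400,308))])[:,:,::-1])
E
```

```text
t 2.88 board-frame mm [ -25.4 -130.4  111.5] F [-0.1 -0.1 -0.3] open 0.0 toolx yaw 0.078 toolz [-0.011  0.005 -1.   ]
```

View pics/d.png

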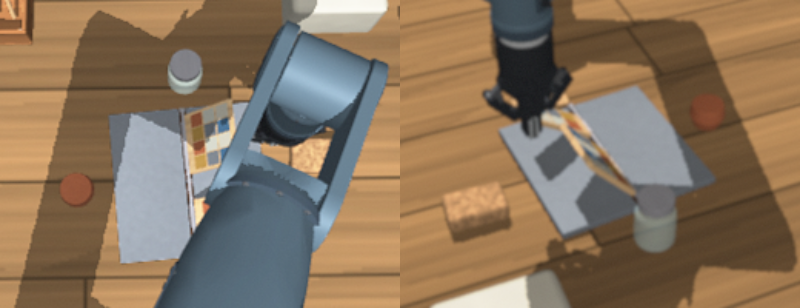

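Emit:
{"api": "apply_moves", "payload": {"moves": [{"jaw":0,"offset":[0,0,0],"rot":[0,0,-10]},{"jaw":0,"offset":[0,0,0],"rot":[0,0,-10]},{"jaw":0,"offset":[0,0,0],"rot":[0,0,-10]},{"jaw":0,"offset":[0,0,0],"rot":[0,0,-10]},{"jaw":0,"offset":[0,0,0],"rot":[0,0,-10]}]}}

```text
time_s: 3.6
eef_pos: [0.6368, -0.1778, 0.1381]
eef_rot: [0.003, 0.888, 0.459, 0.002]
wrist_force: [0.6, -0.0, 0.3]
opening: 0.002
grasp_force: 0.0
```

Emit:
{"api": "apply_moves", "payload": {"moves": [{"jaw":0,"offset":[0,0,0],"rot":[0,0,-10]},{"jaw":0,"offset":[0,0,0],"rot":[0,0,-10]},{"jaw":0,"offset":[0,0,0],"rot":[0,0,-10]},{"jaw":0,"offset":[0,0,0],"rot":[0,0,-10]},{"jaw":0,"offset":[0,0,0],"rot":[0,0,0]}]}}

```text
time_s: 4.22
eef_pos: [0.6367, -0.1774, 0.1374]
eef_rot: [0.003, 0.68, 0.733, 0.001]
wrist_force: [0.5, -0.8, -0.9]
opening: 0.001
grasp_force: 0.0
```

```bash
python3 -c "from h import *;st();print(ctrl.get_obs()['q'].round(2))"
```

```text
t 4.22 board-frame mm [ -20.1 -134.3  121.4] F [ 0.4 -0.9 -0.9] open 0.0 toolx yaw 1.645 toolz [ 0.005 -0.003 -1.   ]
[-0.45  0.45  1.46 -0.    1.23 -0.53]
```

Emit:
{"api": "apply_moves", "payload": {"moves": [{"jaw":0,"offset":[0,20,33],"rot":[0,0,0]},{"jaw":0,"offset":[12,0,33],"rot":[0,0,0]},{"jaw":0,"offset":[15,0,0],"rot":[0,0,0]},{"jaw":0,"offset":[15,0,0],"rot":[0,0,0]},{"jaw":0,"offset":[10,0,-5],"rot":[0,0,0]}]}}

```text
time_s: 4.85
eef_pos: [0.6525, -0.1225, 0.0755]
eef_rot: [0.002, 0.679, 0.734, 0.0]
wrist_force: [-0.8, -4.9, 3.0]
opening: -0.0
grasp_force: 2.2
```

```bash
python3 -c "from h import *;st()"
```

```text
t 4.85 board-frame mm [  0.1 -80.8  59.5] F [-1.2 -4.8  3. ] open -0.0 toolx yaw 1.648 toolz [ 0.003 -0.003 -1.   ]
```

Emit:
{"api": "apply_moves", "payload": {"moves": [{"jaw":0,"offset":[12,0,-8],"rot":[0,0,0]},{"jaw":0,"offset":[12,0,-8],"rot":[0,0,0]},{"jaw":0,"offset":[14,0,-6],"rot":[0,0,0]},{"jaw":0,"offset":[14,0,-5],"rot":[0,0,0]},{"jaw":0,"offset":[14,0,-4],"rot":[0,0,0]}]}}

```text
time_s: 5.48
eef_pos: [0.6458, -0.0551, 0.1035]
eef_rot: [-0.0, 0.679, 0.734, -0.0]
wrist_force: [-0.1, -2.0, -0.8]
opening: -0.001
grasp_force: 0.9
```

```bash
python3 - <<'E'
from h import *
st()
a=ctrl.camera("scene")[0][150:350,180:440]; b=ctrl.camera("top")[0][130:330,220:480]
cv2.imwrite("pics/e.png",np.hstack([cv2.resize(b,(400,308)),cv2.resize(a,(400,308))])[:,:,::-1])
E
```

```text
t 5.47 board-frame mm [ -1.2 -13.   87.5] F [-0.3 -2.  -0.8] open -0.0 toolx yaw 1.649 toolz [-0.001  0.    -1.   ]
```

View pics/e.png

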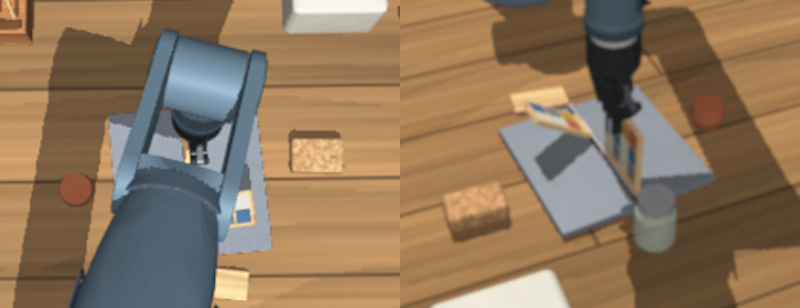

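Emit:
{"api": "apply_moves", "payload": {"moves": [{"jaw":0,"offset":[14,0,-3],"rot":[0,0,0]},{"jaw":0,"offset":[15,0,0],"rot":[0,0,0]},{"jaw":0,"offset":[14,0,5],"rot":[0,0,0]},{"jaw":0,"offset":[12,0,7],"rot":[0,0,0]},{"jaw":0,"offset":[11,0,9],"rot":[0,0,0]}]}}

```text
time_s: 6.2
eef_pos: [0.6411, 0.0107, 0.0851]
eef_rot: [0.0, 0.679, 0.734, 0.0]
wrist_force: [1.3, -1.0, 1.1]
opening: -0.0
grasp_force: 0.6
```

```bash
python3 -c "from h import *;st()"
```

```text
t 6.2 board-frame mm [-0.6 52.9 69.1] F [ 1.2 -1.1  1.1] open -0.0 toolx yaw 1.649 toolz [ 0.001  0.    -1.   ]
```

Next: to (63,60), (71,48), (77,36), (81,26), (83,17).

Emit:
{"api": "apply_moves", "payload": {"moves": [{"jaw":0,"offset":[10,0,9],"rot":[0,0,0]},{"jaw":0,"offset":[8,0,12],"rot":[0,0,0]},{"jaw":0,"offset":[6,0,12],"rot":[0,0,0]},{"jaw":0,"offset":[4,0,10],"rot":[0,0,0]},{"jaw":0,"offset":[2,0,9],"rot":[0,0,0]}]}}

```text
time_s: 6.82
eef_pos: [0.6385, 0.0397, 0.0326]
eef_rot: [-0.0, 0.679, 0.734, -0.0]
wrist_force: [-0.0, 0.4, 1.3]
opening: -0.001
grasp_force: 0.5
```

```bash
python3 -c "from h import *;st()"
```

```text
t 6.83 board-frame mm [-1.  82.  16.6] F [0.  0.4 1.3] open -0.0 toolx yaw 1.648 toolz [-0.001  0.    -1.   ]
```

Emit:
{"api": "apply_moves", "payload": {"moves": [{"jaw":0,"offset":[1,0,4],"rot":[0,0,0]},{"jaw":0,"offset":[1,0,3],"rot":[0,0,0]},{"jaw":0,"offset":[0,0,3],"rot":[0,0,0]},{"jaw":0,"offset":[0,0,2],"rot":[0,0,0]},{"jaw":0,"offset":[0,0,0],"rot":[0,0,0]}]}}

```text
time_s: 7.45
eef_pos: [0.6386, 0.0414, 0.0215]
eef_rot: [0.0, 0.679, 0.734, 0.0]
wrist_force: [1.1, 0.2, 0.2]
opening: 0.001
grasp_force: 0.0
```

```bash
python3 -c "from h import *;st()"
```

```text
t 7.45 board-frame mm [-0.7 83.7  5.5] F [1.1 0.1 0.2] open 0.0 toolx yaw 1.648 toolz [ 0. -0. -1.]
```

Emit:
{"api": "apply_moves", "payload": {"moves": [{"jaw":0,"offset":[0,0,1],"rot":[0,0,0]},{"jaw":0,"offset":[0,0,1],"rot":[0,0,0]},{"jaw":0,"offset":[0,0,0.5],"rot":[0,0,0]},{"jaw":0,"offset":[0,0,0],"rot":[0,0,0]},{"jaw":0,"offset":[0,0,0],"rot":[0,0,0]}]}}

```text
time_s: 8.07
eef_pos: [0.6388, 0.0415, 0.02]
eef_rot: [0.0, 0.679, 0.734, 0.0]
wrist_force: [-2.8, 0.3, 7.4]
opening: 0.002
grasp_force: 3.5
```

```bash
python3 -c "from h import *;st()"
```

```text
t 8.07 board-frame mm [-0.6 83.8  4. ] F [-2.7  0.5  7.4] open 0.0 toolx yaw 1.648 toolz [ 0. -0. -1.]
```

Emit:
{"api": "apply_moves", "payload": {"moves": [{"jaw":0,"offset":[0,0,1],"rot":[0,0,0]},{"jaw":0,"offset":[0,0,0.5],"rot":[0,0,0]},{"jaw":0,"offset":[0,0,0],"rot":[0,0,0]},{"jaw":0,"offset":[0,0,0],"rot":[0,0,0]},{"jaw":0,"offset":[0,0,0],"rot":[0,0,0]}]}}

```text
time_s: 8.7
eef_pos: [0.6389, 0.0415, 0.0199]
eef_rot: [0.0, 0.679, 0.734, -0.0]
wrist_force: [-7.3, 0.1, 16.5]
opening: -0.003
grasp_force: 8.2
```

Emit:
{"api": "apply_moves", "payload": {"moves": [{"jaw":0,"offset":[0,0,-10],"rot":[0,0,0]},{"jaw":0,"offset":[0,0,-50],"rot":[0,0,0]},{"jaw":0,"offset":[0,0,-50],"rot":[0,0,0]},{"jaw":0,"offset":[0,-40,-40],"rot":[0,0,0]},{"jaw":0,"offset":[0,-60,0],"rot":[0,0,0]}]}}

```text
time_s: 9.32
eef_pos: [0.5416, 0.033, 0.172]
eef_rot: [0.004, 0.679, 0.734, 0.003]
wrist_force: [-0.6, -0.1, 0.4]
opening: -0.001
grasp_force: 0.0
```

Emit:
{"api": "apply_moves", "payload": {"moves": [{"jaw":0,"offset":[0,-60,-20],"rot":[0,0,0]},{"jaw":0,"offset":[0,-60,0],"rot":[0,0,0]},{"jaw":0,"offset":[0,-40,0],"rot":[0,0,0]},{"jaw":0,"offset":[0,0,0],"rot":[0,0,0]},{"jaw":0,"offset":[0,0,0],"rot":[0,0,0]}]}}

```text
time_s: 9.95
eef_pos: [0.3811, 0.0211, 0.188]
eef_rot: [0.001, 0.679, 0.734, 0.001]
wrist_force: [1.0, -0.6, 1.3]
opening: -0.004
grasp_force: 0.0
```

```bash
python3 - <<'E'
from h import *
st()
a=ctrl.camera("scene")[0][150:350,180:440]; b,d=ctrl.camera("top");P=ctrl.camera_params("top")
w=pts("top",np.ones(d.shape,bool),d,P); m=(B@(w-H).T).T*1000
k=(abs(m[:,0])<46)&(m[:,1]>15)&(m[:,1]<112); m=m[k]
print(len(m),np.percentile(m[:,2],[2,50,98]).round(1), "slope",np.polyfit(m[:,1],m[:,2],1).round(3))
n=ctrl.outline_of("top","narrow_leaf")
cv2.imwrite("pics/f.png",np.hstack([cv2.resize(b[130:330,220:480],(400,308)),cv2.resize(a,(400,308))])[:,:,::-1])
E
```

```text
t 9.95 board-frame mm [-259.    84.1  172. ] F [ 1.  -0.6  1.3] open -0.0 toolx yaw 1.648 toolz [ 0.002 -0.001 -1.   ]
1235 [-0.5  4.1  8.7] slope [-0.     4.124]
```

View pics/f.png

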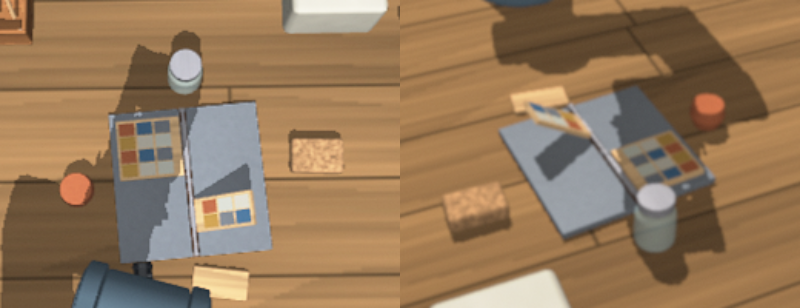

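The wide leaf lies flat on the left cover: its upper face is about 4 mm above the spine axis, with zero slope. The narrow leaf and the other things look unmoved, and the arm is clear.

```bash
python3 -c "from bench import ctrl;print(ctrl.hand_in())"
```

```text
the job is handed in; nothing more can be done
None
```

The wide leaf now lies flat on the left cover, pushed over with shut fingers only; the narrow leaf and everything else look unmoved in the last pictures, the arm is clear, and the job was handed in at about 10 s.

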